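# Push the broken connector stub out of a frame tube

### The job

A broken corner-connector stub is jammed inside the square aluminium frame tube that is clamped in the bench vise. Set the yellow parts tray on the bench under the tube's left-hand mouth (the end on the robot's left) and let go of it; then take the red-handled push rod, run it into the right-hand mouth and push the stub right through, so that it drops out of the left-hand mouth into the tray. Draw the rod out again and lay it back in the two notches of its rest, handle to the right as before, without knocking the glue bottle, tape roll or corner sample about.

Things in the scene. Friction and masses are not known exactly. Their poses are not given: they have to be found in the camera images.
- vise: blue bench vise, fixed, 100 mm jaws, jaw tops 125 mm above the bench; 225 mm long along its x (front, with screw and cross bar, at x = -120 mm; back at +120 mm), 100 mm wide along y. Origin on the bench under the middle of its jaws; z up; at yaw 0 its x is the world x. It and the tube do not move.
- tube: square aluminium frame tube, 30 x 30 mm outside, 2 mm walls (bore 26 x 26 mm), 180 mm long, level, clamped along the vise jaws: 60 mm sticks out on the left, 20 mm on the right. Origin at its middle, on its axis, 113 mm above the bench; x along the axis towards the left-hand mouth (x = +90 mm there, -90 mm at the right-hand mouth), z up.
- tube_in (a point): centre of the tube's right-hand mouth, where the rod goes in; 113 mm above the bench; axes as tube.
- tube_out (a point): centre of the tube's left-hand mouth, where the stub comes out; 113 mm above the bench; axes as tube.
- drop (a point): point on the tube's axis 25 mm outside the left-hand mouth, about above where the stub falls (it lands some 15 to 45 mm outside the mouth, nearly in line with the tube); axes as tube.
- stub: orange ribbed plastic stub, 40 x 24 x 24 mm, 26 g, jammed in the bore; origin at its centre, x along it. It starts wholly inside the tube, its centre 10 mm right to 50 mm left of the tube's middle, hardly visible from outside, and needs a steady push of 4 to 9 N. It stays tight until its tail leaves the left-hand mouth, then drops.
- rod: push rod, 290 mm long, 55 g: a turned red wooden handle, 26 mm diameter, 78 mm long, and a 14 mm beech dowel that reaches 250 mm beyond the handle's middle. Origin on the axis in the handle's middle (where to grip), x towards the tip. Balance point about 75 mm ahead of the origin. It starts lying level in its rest's notches, axis 55 mm above the bench, tip to the left (about +y).
- rod_tip (a point): centre of the flat free end of the dowel, 250 mm ahead of the handle's middle; axes as rod.
- rest: wooden rest, fixed: 170 x 80 mm board, 12 mm thick, with two upright bearers (14 mm thick, 70 mm wide) at x = -66 and +66 mm, each with a 90-degree V notch open upward, 34 mm wide, tops 62 mm above the bench. They carry the dowel, axis at y = 0 and 55 mm up. Origin on the bench, mid-board; x towards the rod's tip. The handle overhangs: the rod's origin starts at x = -134 to -114 mm.
- tray: open yellow plastic parts tray, 120 x 64 mm outside, 36 mm high, 3 mm walls and floor, 120 g, loose on the bench. Origin under the middle of its floor, x along its length; z up. It can be gripped across its 64 mm width from above.
- glue: white glue bottle with blue label, 56 mm diameter, 150 mm tall, standing; origin at its underside. Leave alone.
- tape: roll of paper tape lying flat, 100 mm diameter, 25 mm high; origin at its underside. Leave alone.
- corner: L-shaped dark wooden frame corner sample, two 100 mm legs, 22 mm high, lying flat; origin at its underside near the corner. Leave alone.
Not all that is in view belongs to the job. Of the things that look like the tray, take the one that is farthest from the robot's base at the start.

How it is judged:
By the outcome, as a careful person would: the job done as asked, in the order asked, and still so for the second after the job is handed in, with the robot touching nothing.
It also fails if it takes over 72 s, if anything falls off the work surface, if the arm or the gripper's body presses on something with over 40 N, if the wrist force passes 120 N, or if a joint passes its speed limit or range.

### The arm

A 6-joint arm with a two-finger parallel gripper is mounted at the origin on the work surface. World frame = base frame: x ahead of the robot, y to its left, z up, the work surface at z = 0. Lengths are in mm, angles in degrees, forces in N, time in s.
With the tool pointing down it reaches from about 350 to 850 mm from the base axis. Payload 8.1 kg.
Tool frame: the origin (TCP) lies midway between the tips of the shut fingers; the grasp point (between the pads) lies 19 mm behind it (r.grip_point_offset is the distance from the TCP to the grasp point, in mm); z points along the fingers, y is the line along which they close (so a half turn about z gives the same grasp; the last joint's range is limited). The gripper opens to 85 mm and grips with 20 to 120 N. Pads are 22 mm wide; open, the fingers measure 114 mm over their backs; the gripper's body (76 mm by 85 mm) begins 54 mm behind the grasp point. The pads swing forward as they close: fully open they stand 13 mm farther back than shut.
Start: joints at [65.523, 7.471, 85.268, -0, 87.261, -4.893], TCP at [201.089, 565.304, 231.292] pointing down, gripper open.
Joint ranges: [-169.43, 169.43], [-51.17, 129.36], [1.28, 143.12], [-76.62, 256.62], [0, 156.53], [-152.29, 152.29]. Speed limits (degrees/s): [136.94, 136.94, 159.86, 180, 180, 180].

### API

Orientations are given as [roll, pitch, yaw] about the fixed x, y, z axes, in that order (R = Rz(yaw) Ry(pitch) Rx(roll)).
In Python, from bench import r gives the robot as it stands.
- The arm moves only by the shell command python3 -m inch 'ROWS' [FORCE]. ROWS is JSON, one flat list of numbers, 7 for each row, row after row: the shift along the world's x, y, z in m, then the turn, a rotation vector about the world's x, y, z in degrees, then the closure in counts, from 0 (fully open) to 255 (shut). A call has 1 to 10 rows; each row shifts and turns the commanded pose from where the row before left it; what a row does not reach is not made up. A row lasts 1/10 s, in which the tool goes at most 50 mm and 8.59 degrees, less where a joint would pass 70% of its speed; a pose out of reach is approached as far as the arm can. A call with a gripper value outside its range is refused whole. The fingers move at their own pace and stop on an object; FORCE is the grip in N (left out, the last holds). Time passes only in rows, so rows that do not move let the fingers close. It gives the time, the measured TCP pose, the force and the opening at its end, in the units of the state.
- r.sense(): the state, without advancing time (a new reading comes with each control period).
- r.snapshot(name): name is "scene" or "top" or "wrist"; returns (picture, depth): 384x512x3 uint8, red, green, blue; 384x512 float32, mm along the optical axis (not along the pixel's ray), 0 where there is no reading.
- r.get_calibration(name): a dict with "fovy" (degrees; the focal length in pixels is half the picture's height over the tangent of half this angle, whatever the lens; pixels are square), "cx", "cy" (the principal point, pixels), "k1" (the pictures are not rectified: a ray, as slopes to the right and down, at radius r is drawn at 1 + k1 r^2 times it, then the intrinsics apply), "position" and "rotation" of the camera in the world; the wrist camera has in their place "tool_from_camera" (4x4, takes a point from camera to tool coordinates, whose origin is the TCP and whose axes are the flange's). Camera axes: x right, y up, looking along -z (the intrinsics and any distortion apply to the point x, -y, -z); pixel columns grow to the right and rows downward; lengths in mm; the calibration is good to about 2 mm. A picture is of the moment at which its call begins: read the wrist's pose just before it. get_calibration takes no time and is no camera call.
- r.hand_in(): hands the job in, once; it reports no verdict.
The state is a dict: "time": time; "joint_pos": joint angles; "qd": joint speeds; "joint_efforts": joint torques, N m; "tool_pos": TCP position; "tcp_rot": TCP orientation; "ft_force": force on the tool from outside, world axes, zero at the start; "wrist_torque": the same for the moment, N m; "finger_gap": finger opening in mm.
Only numpy, scipy, OpenCV 4.12 (cv2) and the standard library are available. Lean on these libraries where they do the work, as an engineer would, in place of code of your own. Each camera call takes 0.05 s, during which the arm holds its last target. There are 200 camera calls.

## Working session

There is one attempt and no reset: what is moved stays moved. The work goes in short steps, Python scripts to look and compute and a shell command to move; the robot and the scene stay as the last step left them, time stands still between calls to the robot, and variables do not carry over. Pictures are saved under pics/ and viewed, on a budget of 10 in all, crops included, one or two more only if the job needs it, and the job is handed in when it is done.

```bash
ls; mkdir -p pics
cat > h.py <<'E'
import numpy as np, cv2
from bench import r
def snap(n,tag):
    s=r.sense(); p,d=r.snapshot(n); np.savez(f'{tag}.npz',p=p,d=d,pos=s['tool_pos'],rot=s['tcp_rot']); return p,d
def cam(n,s=None):
    c=r.get_calibration(n); f=192/np.tan(np.radians(c['fovy'])/2)
    if n!='wrist': R=np.array(c['rotation']);t=np.array(c['position'])
    else:
        from scipy.spatial.transform import Rotation as Ro
        T=np.array(c['tool_from_camera']); W=Ro.from_euler('xyz',s['rot'],degrees=True).as_matrix()
        R=W@T[:3,:3]; t=W@T[:3,3]+np.array(s['pos'])
    return c,f,R,t
def rays(n,uv,s=None):
    c,f,R,t=cam(n,s); K=np.array([[f,0,c['cx']],[0,f,c['cy']],[0,0,1.]])
    q=cv2.undistortPoints(np.array(uv,float).reshape(-1,1,2),K,np.array([c['k1'],0,0,0.])).reshape(-1,2)
    return t,np.c_[q[:,0],-q[:,1],-np.ones(len(q))]@R.T   # depth-scaled
def onplane(n,uv,z,s=None):
    t,d=rays(n,uv,s); return t+d*((z-t[2])/d[:,2])[:,None]
def cloud(n,d,s=None):
    v,u=np.mgrid[:384,:512]; t,dd=rays(n,np.c_[u.ravel(),v.ravel()],s)
    return (t+dd*d.reshape(-1,1)).reshape(384,512,3)
E
python3 - <<'E'
from h import *
for n in('scene','top'):
    p,d=snap(n,n); c=r.get_calibration(n); print(n,c)
a=np.load('scene.npz')['p'];b=np.load('top.npz')['p']
cv2.imwrite('pics/1.png',cv2.resize(np.hstack([a]),(800,600))[:,:,::-1]);cv2.imwrite('pics/2.png',cv2.resize(b,(800,600))[:,:,::-1])
print(r.sense(),r.grip_point_offset)
E
```

```text
pics
scene {'fovy': 46.731143492243746, 'cx': 258.4958983510908, 'cy': 188.38266336549148, 'k1': -0.060224024414280194, 'position': array([1079.9007728 ,  257.67417499,  973.51269143]), 'rotation': array([ 35.68791302,   0.96307865, 116.12003532])}
top {'fovy': 49.6877791965729, 'cx': 253.83785075495243, 'cy': 191.14951373997883, 'k1': -0.1387375114986549, 'position': array([ 302.65670351,  -29.11830906, 1252.41372316]), 'rotation': array([ 10.92504493,   1.22898115, -88.97920332])}
{'time': 0.1, 'joint_pos': array([ 6.55272853e+01,  7.51152319e+00,  8.53243566e+01, -1.23831147e-03,
        8.72608505e+01, -4.89141358e+00]), 'qd': array([ 0.08192705, -0.10994404, -0.11218059, -0.02334318, -0.07616292,
       -0.06427891]), 'joint_efforts': array([ 1.18921962e-03, -5.70946383e+01, -5.01946414e+01, -1.62485376e-04,
        7.95342727e-03, -4.70362693e-05]), 'tool_pos': array([200.84840877, 564.85328951, 230.32896643]), 'tcp_rot': array([-1.79903517e+02, -7.01566145e-03,  1.60418753e+02]), 'ft_force': array([ 0.13293  ,  1.049461 , -0.4160488]), 'wrist_torque': array([0.01840867, 0.00919323, 0.0162206 ]), 'finger_gap': 85.07364510512535} 18.700000000000003
```

View pics/1.png

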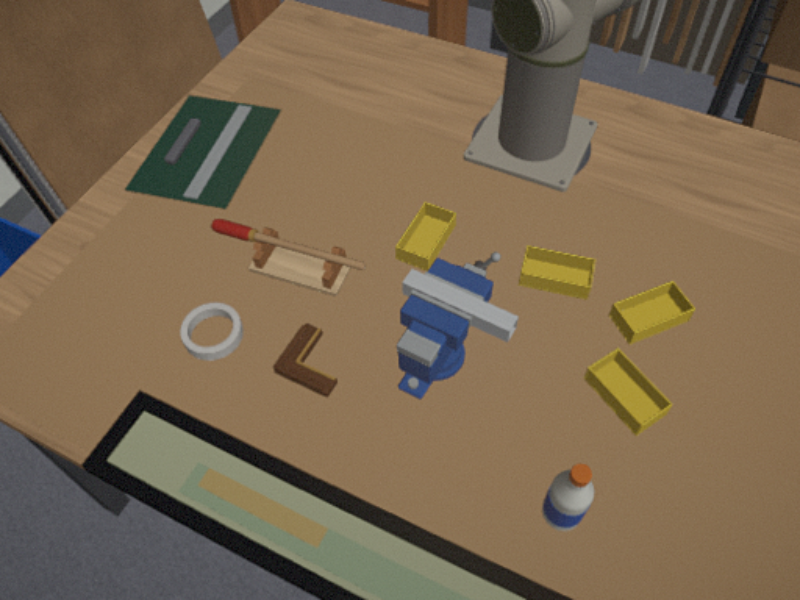

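View pics/2.png

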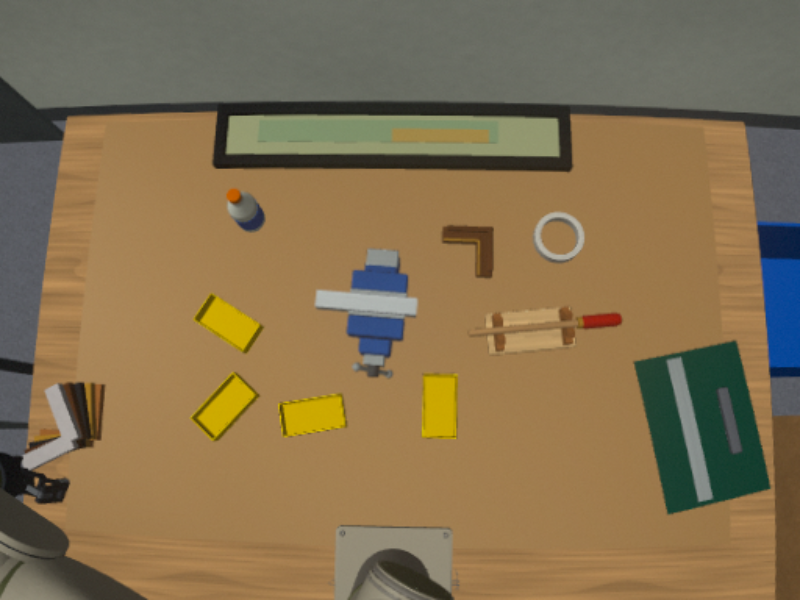

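Four trays look alike, at enlarged top-picture pixels (228,323), (225,406), (313,415) and (440,406). The base is near (393,590), so (228,323), which is (628,392) in the scene view, looks farthest. I'll measure the distances and confirm in a crop.

```bash
sed -i "s/R=np.array(c\['rotation'\]);t=/R=Ro.from_euler('xyz',c['rotation'],degrees=True).as_matrix();t=/; s/^        from scipy.*$//; 1a from scipy.spatial.transform import Rotation as Ro" h.py
python3 - <<'E'
from h import *
for n in('top','scene'):
    z=np.load(n+'.npz');p,d=z['p'],z['d'];C=cloud(n,d);h=cv2.cvtColor(p,cv2.COLOR_RGB2HSV).astype(int);H,S,V=h[...,0],h[...,1],h[...,2]
    on=(d>0)&(C[...,0]>150)&(C[...,0]<900)&(abs(C[...,1])<700)
    print('==',n,'bench z',np.median(C[on&(C[...,2]<15)][:,2]))
    def rect(m,t):
        q=C[m];
        if len(q)<5: return print(t,len(q))
        R=cv2.minAreaRect(q[:,:2].astype(np.float32)); print(t,len(q),np.round(R[0],1),np.round(R[1],1),round(R[2],1),'z pct',np.round(np.percentile(q[:,2],[2,50,98]),1), 'dist',round(np.hypot(*R[0])))
    Y=((H>22)&(H<34)&(S>180)&(V>70)&on).astype(np.uint8)
    k,l,st,ce=cv2.connectedComponentsWithStats(Y)
    for i in range(1,k):
        if st[i,4]>150: rect((l==i),f'tray px{np.round(ce[i])}')
    G=on&(S<60)&(C[...,2]>118)&(C[...,2]<135)&(C[...,0]>350)&(abs(C[...,1])<250); 
    k,l,st,ce=cv2.connectedComponentsWithStats(G.astype(np.uint8))
    for i in range(1,k):
        if st[i,4]>30: rect(l==i,f'tube px{np.round(ce[i])}')
    Rd=on&((H<6)|(H>174))&(S>180)&(C[...,1]<-200)
    rect(Rd,'handle'); 
    D=on&(C[...,2]>50)&(C[...,2]<75)&(C[...,1]<-50)&(C[...,1]>-480)&(C[...,0]>300)
    rect(D,'rod+bearers')
    for m,t in((Rd,'handle px'),):
        v,u=np.nonzero(m);print(t,u.mean(),v.mean(),u.min(),u.max())
    # dowel profile: top z per y
    for y in range(-450,-80,20):
        m=D&(abs(C[...,1]-y)<5)&(C[...,2]>56)
        if m.sum(): print(y,m.sum(),np.round(np.mean(C[m],0),1),np.round(np.ptp(C[m][:,0]),1),end='; ')
    print()
    Gl=on&(C[...,2]>40)&(C[...,0]>600);rect(Gl,'glue?')
b=np.load('top.npz')['p'];cv2.imwrite('pics/3.png',cv2.resize(b[150:310,110:430],(800,400),interpolation=2)[:,:,::-1])
E
```

```text
== top bench z 0.3681316728739148
tray px[146. 206.] 860 [490.9 336.2] [135.7  65.6] 59.4 z pct [-2.5  3.4 37.3] dist 595
tray px[143. 260.] 953 [326.2 333.3] [ 75.5 128. ] 48.6 z pct [-2.7  3.7 37.1] dist 466
tray px[281. 259.] 912 [338.1 -82.6] [ 66.8 122.2] 90.0 z pct [-2.5  2.7 37.6] dist 348
tray px[199. 265.] 911 [314.4 160.9] [ 64.1 129. ] 10.8 z pct [-2.1  2.9 36.7] dist 353
tube px[235. 194.] 926 [513.3  54.8] [179.4  48.5] 86.1 z pct [120.6 126.4 131.4] dist 516
handle 164 [ 496.6 -383. ] [21.9 69.5] 4.9 z pct [58.5 65.1 70.5] dist 627
rod+bearers 660 [ 485.2 -276.9] [ 51. 290.] 5.9 z pct [51.8 60.  68.9] dist 559
handle px 384.7256097560976 204.78048780487805 373 396
-410 25 [ 498.8 -410.    64.8] 23.3; -390 28 [ 497.9 -390.1   64.1] 21.5; -370 28 [ 494.7 -369.4   64.1] 21.0; -350 24 [ 493.  -350.5   63.4] 20.8; -330 28 [ 488.  -328.8   59.6] 41.4; -310 11 [ 492.5 -310.3   60.1] 21.4; -290 10 [ 487.2 -290.4   60. ] 9.2; -270 15 [ 483.7 -269.8   60.1] 11.8; -250 16 [ 481.3 -249.7   59.7] 11.7; -230 16 [ 480.1 -230.1   59.7] 12.5; -210 12 [ 478.1 -210.2   59.5] 9.3; -190 32 
[... 492 characters left out ...]
.1] dist 560
handle px 146.15131578947367 148.44736842105263 74 160
-410 20 [ 501.7 -409.4   65.1] 21.9; -390 29 [ 501.9 -390.1   64.1] 23.8; -370 27 [ 499.9 -370.1   64.7] 21.9; -350 24 [ 496.9 -350.4   62.5] 20.7; -330 24 [ 490.7 -329.2   58.5] 42.6; -310 12 [ 494.9 -310.6   60. ] 27.8; -290 14 [ 488.4 -289.7   59.9] 8.9; -270 15 [ 486.  -270.4   59.4] 14.5; -250 14 [ 483.1 -249.9   59.9] 15.0; -230 14 [ 482.4 -230.3   59.6] 11.1; -210 14 [ 480.8 -210.    60.3] 13.7; -190 33 [ 482.4 -189.6   59. ] 41.8; -170 14 [ 475.4 -170.1   59.3] 12.5; -150 15 [ 473.9 -150.2   59.7] 14.4; -130 7 [ 473.1 -133.3   59.6] 12.2; 
glue? 1351 [662.  163.7] [344.9  51. ] 71.5 z pct [ 43.9  99.3 150.2] dist 682
```

View pics/3.png

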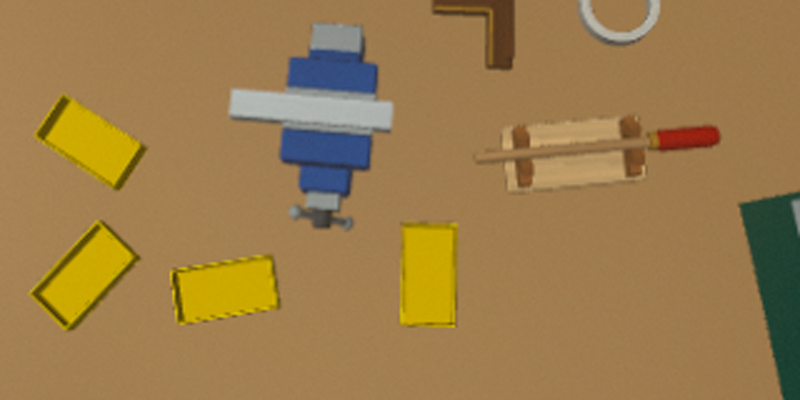

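The crop shows the tray at (90,142) is the farthest at 595 mm, against 466, 353 and 348 mm for the others. That one is the target. I'll move above it, turn the tool along its length, and fit the tube more closely.

```bash
python3 -m inch '[0.025,-0.0175,0.008,0,0,-8.4,0,0.025,-0.0175,0.008,0,0,-8.4,0,0.025,-0.0175,0.008,0,0,-8.4,0,0.025,-0.0175,0.008,0,0,-8.4,0,0.025,-0.0175,0.008,0,0,-8.4,0,0.025,-0.0175,0.008,0,0,-8.4,0,0.025,-0.0175,0.008,0,0,-8.4,0,0.025,-0.0175,0.008,0,0,-8.4,0,0.025,-0.0175,0.008,0,0,-8.4,0,0.025,-0.0175,0.008,0,0,-8.4,0]'
python3 -m inch '[0.025,-0.0175,0.008,0,0,-8.4,0,0.025,-0.0175,0.008,0,0,-8.4,0,0,0,0,0,0,0,0,0,0,0,0,0,0,0]'
python3 - <<'E'
from h import *
print(r.get_calibration('wrist'))
p,d=snap('wrist','w1')
snap('top','top2');snap('scene','scene2')
cv2.imwrite('pics/4.png',cv2.resize(p,(800,600))[:,:,::-1])
s=np.load('w1.npz');C=cloud('wrist',d,s);h=cv2.cvtColor(p,cv2.COLOR_RGB2HSV).astype(int)
for n in('w1','top','scene'):
    z=np.load(n+'.npz');p,d=z['p'],z['d'];C=cloud('wrist' if n=='w1' else n,d,z);h=cv2.cvtColor(p,cv2.COLOR_RGB2HSV).astype(int)
    Y=(h[...,0]>20)&(h[...,0]<34)&(h[...,1]>150)&(d>0)&(C[...,2]>30)&(C[...,2]<42)&(np.hypot(C[...,0]-491,C[...,1]-336)<85)
    q=C[Y]; R=cv2.minAreaRect(q[:,:2].astype(np.float32));print(n,'rim',len(q),R,np.median(q[:,2]))
    # tube: overhanging left part
    for y0,y1 in((90,140),(-28,-12),(-60,170)):
        T=(d>0)&(C[...,2]>121)&(C[...,2]<136)&(C[...,1]>y0)&(C[...,1]<y1)&(C[...,0]>470)&(C[...,0]<560)&(h[...,1]<70)
        if T.sum()>20:
            q=C[T];print(' tube',y0,y1,T.sum(),'mean',q.mean(0).round(1),'x',np.percentile(q[:,0],[2,98]).round(1),'y',np.percentile(q[:,1],[.5,99.5]).round(1))
E
```

```text
time: 1.1
tool_pos: [451.8, 389.3, 311.1]
tcp_rot: [-180.0, 0.0, 76.1]
ft_force: [-0.2, 0.7, -0.9]
finger_gap: 85.7
time: 1.5
tool_pos: [501.3, 354.9, 326.7]
tcp_rot: [-180.0, 0.0, 59.6]
ft_force: [0.7, -0.4, -1.0]
finger_gap: 85.1
{'fovy': 70.19105566335885, 'cx': 257.10868756724597, 'cy': 185.49102931748848, 'k1': -0.05533188612127765, 'tool_from_camera': array([[ 6.48921602e-04,  9.61078577e-01,  2.76274407e-01,
         7.08848925e+01],
       [ 9.99999785e-01, -6.48501401e-04, -9.28810590e-05,
        -1.18747930e-01],
       [ 8.98983441e-05,  2.76274408e-01, -9.61078791e-01,
        -1.43453068e+02],
       [ 0.00000000e+00,  0.00000000e+00,  0.00000000e+00,
         1.00000000e+00]])}
w1 rim 451 ((487.6993103027344, 331.73486328125), (120.97997283935547, 62.89157485961914), 58.61595916748047) 36.46480978302969
 tube 90 140 271 mean [512.2 122.7 128.7] x [501.9 523.1] y [102.3 140. ]
 tube -60 170 328 mean [512.4 126.3 128.7] x [502.1 523.3] y [102.6 146.1]
top rim 132 ((487.8130798339844, 330.43109130859375), (121.1063461303711, 62.218238830566406), 58.14912796020508) 34.033957358281555
 tube 90 140 189 mean [516.6 115.2 126.8] x [501.5 532. ] y [ 90.3 139.7]
 tube -28 -12 75 mean [508.1 -19.  126.6] x [490.1 531. ] y [-26.8 -12.4]
 tube -60 170 910 mean [512.2  50.3 126.5] x [489.  534.3] y [-33.4 143.4]
scene rim 249 ((487.8605651855469, 330.8286437988281), (119.80859375, 68.17778778076172), 59.95241165161133) 34.28142119776646
 tube 90 140 272 mean [518.6 115.2 126.9] x [501.7 533.7] y [ 90.1 139.5]
 tube -28 -12 88 mean [510.7 -19.3 126.7] x [489.7 537.4] y [-27.7 -12.1]
 tube -60 170 1139 mean [514.1  52.9 126.4] x [487.8 534.7] y [-34.1 143.9]
```

View pics/4.png

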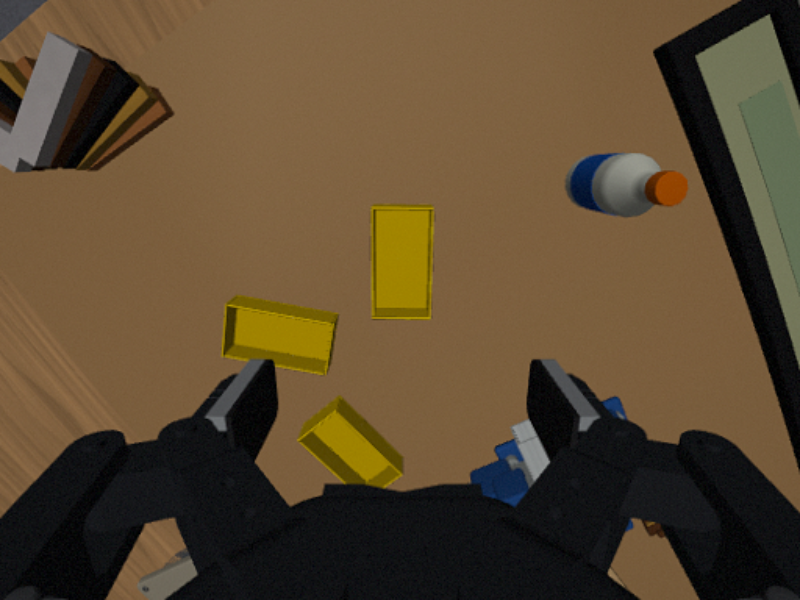

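The wrist view shows the target tray upright in frame at (402,262), the glue at (630,185), and the tube on the right. All three cameras agree on a tray centre of about (488,331), yaw 58.6, rim at about 35 mm. The tube runs from about (508,-34) to (519,144), yaw about 86.4, with its top at about 128. I'll grip the tray 22 mm off-centre, on the side away from the tube.

```bash
python3 -m inch '[-0.001,-0.0025,-0.032,0,0,-0.5,0,-0.001,-0.0025,-0.032,0,0,-0.5,0,0,0,-0.032,0,0,0,0,0,0,-0.032,0,0,0,0,0,0,-0.032,0,0,0,0,0,0,-0.032,0,0,0,0,0,0,-0.032,0,0,0,0,0,0,-0.032,0,0,0,0,0,0,-0.032,0,0,0,0,0,0,-0.032,0,0,0,0]' 40
python3 -m inch '[0,0,0,0,0,0,0,0,0,0,0,0,0,0,0,0,0,0,0,0,255,0,0,0,0,0,0,255,0,0,0,0,0,0,255,0,0,0,0,0,0,255,0,0,0,0,0,0,255,0,0,0,0,0,0,255]' 40
```

```text
time: 2.65
tool_pos: [497.9, 351.1, 6.0]
tcp_rot: [-180.0, 0.0, 58.8]
ft_force: [0.4, -0.4, -1.2]
finger_gap: 85.3
time: 3.45
tool_pos: [500.9, 351.6, 10.2]
tcp_rot: [179.9, -0.2, 58.6]
ft_force: [-0.8, 1.1, 7.6]
finger_gap: 63.3
```

```bash
python3 -m inch '[0,0,0.01,0,0,0,255,0,0,0.01,0,0,0,255,0.004,-0.025,0,0,0,4.6,255,0.004,-0.025,0,0,0,4.6,255,0.004,-0.025,0,0,0,4.6,255,0.004,-0.025,0,0,0,4.6,255,0.004,-0.025,0,0,0,4.6,255,0.004,-0.015,0,0,0,4.6,255,0,0,0,0,0,0,255,0,0,0,0,0,0,255]'
python3 - <<'E'
from h import *
p,d=snap('scene','scene3');snap('top','top3')
cv2.imwrite('pics/5.png',cv2.resize(np.hstack([p[130:300,230:470],np.load('top3.npz')['p'][130:300,60:300]]),(800,283),interpolation=2)[:,:,::-1])
E
```

```text
time: 4.45
tool_pos: [523.5, 210.4, 28.2]
tcp_rot: [179.9, -0.0, 86.1]
ft_force: [-0.0, 0.6, -1.3]
finger_gap: 62.7
```

View pics/5.png

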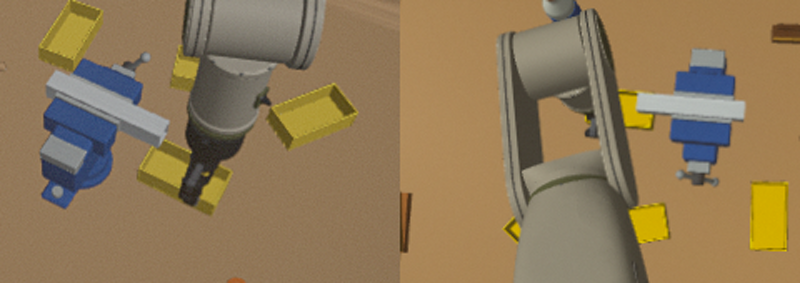

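The tray is held under the tube end, with the left mouth at about (165,130) in the left half. I'll shift it 9 mm in, lower it and release.

```bash
python3 -m inch '[0,-0.009,0,0,0,0,255,0,0,-0.008,0,0,0,255,0,0,-0.006,0,0,0,255,0,0,-0.004,0,0,0,255,0,0,0,0,0,0,255,0,0,0,0,0,0,0,0,0,0,0,0,0,0,0,0,0,0,0,0,0,0,0,0,0,0,0,0]'
python3 -m inch '[0,0,0,0,0,0,0,0,0,0,0,0,0,0,0,0.005,0,0,0,0,0,0,0.015,0.03,0,0,0,0,0,0.015,0.035,0,0,0,0,0,0.015,0.035,0,0,0,0,0,0.015,0.035,0,0,0,0,0,0.01,0.035,0,0,0,0,0,0,0.035,0,0,0,0,0,0,0.035,0,0,0,0]'
python3 - <<'E'
from h import *
p,d=snap('wrist','w2');s=np.load('w2.npz');print(s['pos'],s['rot'])
cv2.imwrite('pics/6.png',cv2.resize(p,(640,480))[:,:,::-1])
for n in('w2','scene4'):
    if n!='w2': snap('scene',n)
    z=np.load(n+'.npz');p,d=z['p'],z['d'];C=cloud('wrist' if n=='w2' else 'scene',d,z);h=cv2.cvtColor(p,cv2.COLOR_RGB2HSV).astype(int)
    Y=(h[...,0]>20)&(h[...,0]<34)&(h[...,1]>150)&(d>0)&(C[...,2]>30)&(C[...,2]<42)&(np.hypot(C[...,0]-522,C[...,1]-179)<85)
    q=C[Y]
    if len(q)>5: print(n,'rim',len(q),cv2.minAreaRect(q[:,:2].astype(np.float32)))
    T=(d>0)&(C[...,2]>121)&(C[...,2]<136)&(C[...,1]>90)&(C[...,1]<160)&(C[...,0]>470)&(C[...,0]<560)&(h[...,1]<70)
    q=C[T]
    if len(q): print(n,'tube',len(q),q.mean(0),np.percentile(q[:,0],[2,98]),np.percentile(q[:,1],[1,99]))
E
```

```text
time: 5.45
tool_pos: [522.9, 201.3, 8.9]
tcp_rot: [-180.0, 0.0, 86.2]
ft_force: [-0.9, 0.4, 1.2]
finger_gap: 85.5
time: 6.45
tool_pos: [522.7, 277.0, 250.8]
tcp_rot: [180.0, -0.0, 86.3]
ft_force: [0.8, 0.8, -0.5]
finger_gap: 85.5
[522.70737757 277.04194248 250.78704468] [ 1.79995516e+02 -9.47036023e-03  8.62683735e+01]
w2 rim 633 ((522.1982421875, 177.74118041992188), (120.74161529541016, 63.82428741455078), 85.50328063964844)
w2 tube 561 [517.81307287 131.41944785 128.64668917] [504.19343272 532.26549539] [115.05419305 146.10159648]
scene4 rim 230 ((522.94921875, 177.09474182128906), (120.66180419921875, 66.4745864868164), 85.84567260742188)
scene4 tube 293 [518.44609373 117.608873   126.84625367] [502.51176969 532.94646407] [ 91.02439304 144.02912185]
```

View pics/6.png

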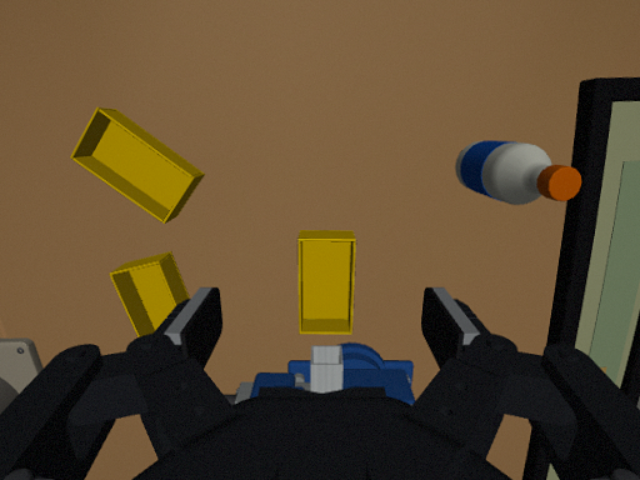

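The tray stands in line with the tube at (327,282). Wrist and scene cameras both put its centre about 33 mm outside the mouth, yaw about 85.7. Next is the rod.

```bash
python3 -m inch '[-0.001,-0.044,0,0,0,1,0,-0.001,-0.044,0,0,0,1,0,-0.001,-0.044,0,0,0,1,0,-0.001,-0.044,0,0,0,1,0,-0.002,-0.044,0,0,0,1,0,-0.002,-0.044,0,0,0,1,0,-0.002,-0.044,0,0,0,1,0,-0.002,-0.044,0,0,0,1,0,-0.002,-0.044,0,0,0,1,0,-0.002,-0.044,0,0,0,1,0]'
python3 -m inch '[-0.001,-0.044,0,0,0,0,0,-0.002,-0.044,0,0,0,0,0,-0.002,-0.044,0,0,0,0,0,-0.002,-0.044,0,0,0,0,0,-0.002,-0.044,0,0,0,0,0,0,0,0,0,0,0,0,0,0,0,0,0,0,0]'
cat > rod.py <<'E'
import sys
from h import *
def rod(n,tag):
    z=np.load(tag+'.npz');p,d=z['p'],z['d'];C=cloud(n,d,z);h=cv2.cvtColor(p,cv2.COLOR_RGB2HSV).astype(int)
    ok=(d>0)&(abs(C[...,0]-485)<60)&(C[...,1]<-90)&(C[...,1]>-450)
    Rd=ok&((h[...,0]<6)|(h[...,0]>174))&(h[...,1]>150); q=C[Rd]
    if len(q): print(n,'red',len(q),cv2.minAreaRect(q[:,:2].astype(np.float32)),'y',np.percentile(q[:,1],[.5,99.5]),'ztop',np.percentile(q[:,2],95))
    for lo,hi in((-170,-100),(-320,-200),(-425,-350)):
        D=ok&(C[...,2]>53)&(C[...,2]<78)&(C[...,1]>lo)&(C[...,1]<hi);
        if lo==-320: D&=(C[...,1]<-205)&(C[...,1]>-310)
        q=C[D]
        if len(q)>10:
            f=np.polyfit(q[:,1],q[:,0],1);print(n,lo,hi,len(q),'mean',q.mean(0).round(1),'slope',f[0].round(3),'y',np.percentile(q[:,1],[.5,99.5]).round(1),'ztop',np.percentile(q[:,2],[50,95]).round(1))
E
python3 - <<'E'
from rod import *
for n,t in(('wrist','w3'),('scene','s5'),('top','t5')):
    snap(n,t); rod(n,t)
z=np.load('w3.npz');print(z['pos'],z['rot'])
cv2.imwrite('pics/7.png',cv2.resize(z['p'],(640,480))[:,:,::-1])
E
```

```text
time: 7.55
tool_pos: [506.7, -165.2, 248.9]
tcp_rot: [-180.0, -0.0, 96.3]
ft_force: [1.0, 0.8, 0.7]
finger_gap: 85.5
time: 8.25
tool_pos: [497.6, -384.3, 248.0]
tcp_rot: [-179.9, -0.1, 96.1]
ft_force: [0.2, 1.4, -1.1]
finger_gap: 85.4
wrist red 1201 ((489.58544921875, -386.4269714355469), (103.96268463134766, 73.40409851074219), 29.451683044433594) y [-419.16982755 -346.69906194] ztop 69.85590602254541
wrist -320 -200 1249 mean [ 483.6 -256.3   60.8] slope -0.107 y [-309.3 -205.5] ztop [61.2 63.2]
wrist -425 -350 1148 mean [ 497.4 -383.1   65.6] slope -0.097 y [-419.6 -350.3] ztop [66.5 68.9]
scene red 190 ((500.0917053222656, -383.32379150390625), (24.6039981842041, 72.749267578125), 4.4535813331604) y [-417.87612749 -347.77957255] ztop 68.46939264411596
scene -170 -100 68 mean [ 474.8 -151.    58.8] slope -0.086 y [-169.3 -131.8] ztop [59.  63.1]
scene -320 -200 177 mean [ 485.8 -256.8   58.8] slope -0.109 y [-308.8 -205.7] ztop [59.4 62.4]
scene -425 -350 195 mean [ 501.2 -383.3   63.1] slope -0.082 y [-417.8 -350.7] ztop [64.3 68.5]
top red 21 ((499.820068359375, -354.87884521484375), (11.692138671875, 25.698190689086914), 47.63743209838867) y [-367.39457582 -348.37735974] ztop 68.79972533321165
top -170 -100 61 mean [ 471.6 -152.3   59.1] slope -0.107 y [-169.9 -134.4] ztop [59.2 62.3]
top -320 -200 155 mean [ 482.4 -256.    59.4] slope -0.123 y [-309.7 -207. ] ztop [59.4 63.9]
top -425 -350 22 mean [ 499.2 -356.8   63.3] slope -0.668 y [-369.7 -350.1] ztop [64.2 68.2]
[ 497.57830609 -384.32865397  248.00406475] [-1.79943505e+02 -9.00290988e-02  9.60966425e+01]
```

View pics/7.png

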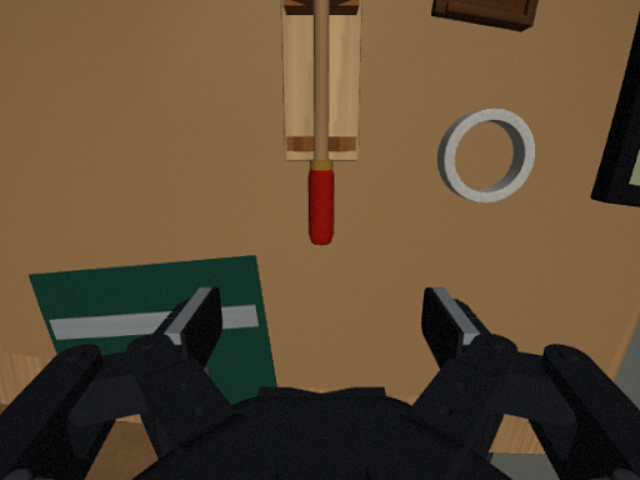

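The handle is at (321,205) in this view, the rest behind it, and the tape at (487,155). Handle middle is about (497.5,-381), axis about 55–56 mm, yaw 96.1. Now I'll descend and grip.

```bash
python3 -m inch '[0,0.003,-0.024,0,0,0,0,0,0,-0.03,0,0,0,0,0,0,-0.03,0,0,0,0,0,0,-0.03,0,0,0,0,0,0,-0.03,0,0,0,0,0,0,-0.03,0,0,0,0,0,0,-0.02,0,0,0,0,0,0,-0.02,0,0,0,0,0,0,0,0,0,0,0,0,0,0,0,0,0,120]' 80
python3 -m inch '[0,0,0,0,0,0,255,0,0,0,0,0,0,255,0,0,0,0,0,0,255,0,0,0,0,0,0,255,0,0,0,0,0,0,255,0,0,0,0,0,0,255,0,0,0,0,0,0,255,0,0,0,0,0,0,255]' 80
python3 -m inch '[0,0,0.01,0,0,0,255,0,0,0.02,0,0,0,255,0,0,0.02,0,0,0,255,0,0,0.02,0,0,0,255,0,0,0.02,0,0,0,255,0,0,0.02,0,0,0,255,0,0,0,0,0,0,255,0,0,0,0,0,0,255]'
```

```text
time: 9.4
tool_pos: [498.4, -379.7, 35.7]
tcp_rot: [-180.0, -0.0, 96.3]
ft_force: [-0.6, -0.1, 0.5]
finger_gap: 73.3
time: 10.2
tool_pos: [498.3, -381.2, 36.1]
tcp_rot: [180.0, 0.0, 96.2]
ft_force: [-1.5, -0.7, 5.5]
finger_gap: 23.9
time: 11.0
tool_pos: [498.3, -380.8, 145.5]
tcp_rot: [180.0, 0.0, 96.2]
ft_force: [0.3, -0.7, -0.4]
finger_gap: 23.9
```

The rod is held and lifted. I'll bring it in line with the tube, short of the mouth, and measure both in the fixed cameras.

```bash
python3 -m inch '[-0.002,0.016,-0.005,0,0,-2.5,255,-0.002,0.017,-0.005,0,0,-2.5,255,-0.002,0.017,-0.01,0,0,-2.4,255,-0.002,0.017,-0.01,0,0,-2.4,255,0,0,-0.01,0,0,0,255,0,0,-0.01,0,0,0,255,0,0,0,0,0,0,255,0,0,0,0,0,0,255]'
cat > al.py <<'E'
import sys
from h import *
def fit(q,t,yref):
    f=np.polyfit(q[:,1],q[:,0],1); g=np.polyfit(q[:,1],q[:,2],1)
    print(t,len(q),'x@%d'%yref,np.polyval(f,yref).round(1),'sl',f[0].round(3),'z@',np.polyval(g,yref).round(1),'slz',g[0].round(3),'y',np.percentile(q[:,1],[.5,99.5]).round(1))
def go(tag):
    s=r.sense();print(s['tool_pos'].round(1),s['tcp_rot'].round(1))
    for n in('scene','top'):
        p,d=snap(n,n+tag);C=cloud(n,d);h=cv2.cvtColor(p,cv2.COLOR_RGB2HSV).astype(int)
        ok=(d>0)&(abs(C[...,0]-500)<40)
        D=ok&(C[...,1]<-36)&(C[...,1]>-262)&(C[...,2]>85)&(C[...,2]<150)&(h[...,1]>70)
        q=C[D]
        if len(q)>10:
            fit(q[q[:,1]<-70] if (q[:,1]>-70).sum()<5 else q,n+' dowel',-60)
            m=q[q[:,1]>q[:,1].max()-60];fit(m,n+' dowel front',-60)
        T=(d>0)&(C[...,2]>122)&(C[...,2]<134)&(h[...,1]<70)&(abs(C[...,0]-513)<28)&((C[...,1]>90)&(C[...,1]<150)|(C[...,1]>-40)&(C[...,1]<-19))
        fit(C[T],n+' tube',-34)
E
python3 - <<'E'
from al import *
go('6')
a=np.load('scene6.npz')['p'][130:250,130:370];b=np.load('top6.npz')['p'][140:260,200:440]
cv2.imwrite('pics/8.png',cv2.resize(np.vstack([a,b]),(600,600),interpolation=2)[:,:,::-1])
E
```

```text
time: 11.8
tool_pos: [489.8, -314.2, 94.7]
tcp_rot: [-180.0, -0.0, 86.4]
ft_force: [0.1, 0.5, -0.3]
finger_gap: 23.4
[ 489.8 -314.2   94.7] [-180.    -0.    86.4]
scene dowel 411 x@-60 504.4 sl 0.045 z@ 117.9 slz 0.008 y [-260.6  -64.5]
scene dowel front 136 x@-60 503.5 sl 0.017 z@ 116.9 slz -0.025 y [-123.1  -64.1]
scene tube 364 x@-34 507.7 sl 0.068 z@ 127.0 slz -0.001 y [-34.7 145.2]
top dowel 350 x@-60 501.3 sl 0.047 z@ 118.9 slz 0.005 y [-258.3  -65.6]
top dowel front 109 x@-60 501.3 sl 0.049 z@ 118.6 slz 0.001 y [-124.   -65.5]
top tube 265 x@-34 506.5 sl 0.068 z@ 127.0 slz 0.001 y [-34.8 143.1]
```

View pics/8.png

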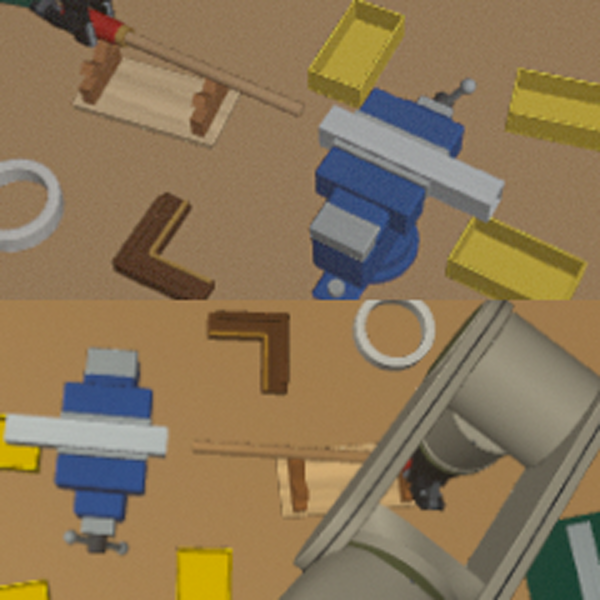

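The rod is level with its tip about 30 mm short of the mouth: (300,108) in the scene half, (195,446) in the top half. Relative to the tube it is about 1.2° off in yaw, about 2.7 mm low in x at the tip, and about 1 mm high. I'll correct that and start the insertion.

```bash
python3 -m inch '[-0.0025,0,-0.001,0,0,-1.2,255,0,0,0,0,0,0,255,0.0007,0.01,0,0,0,0,255,0.0007,0.01,0,0,0,0,255,0,0,0,0,0,0,255]'
python3 - <<'E'
from al import *
go('7')
E
```

```text
time: 12.4
tool_pos: [489.1, -291.9, 94.2]
tcp_rot: [-180.0, -0.0, 85.3]
ft_force: [-0.2, 0.1, -0.3]
finger_gap: 23.7
[ 489.1 -291.9   94.2] [-180.    -0.    85.3]
scene dowel 488 x@-60 507.1 sl 0.063 z@ 116.9 slz 0.002 y [-261.   -42.9]
scene dowel front 136 x@-60 507.2 sl 0.062 z@ 117.0 slz -0.006 y [-101.5  -42.6]
scene tube 369 x@-34 507.4 sl 0.069 z@ 126.7 slz 0.001 y [-35.  144.4]
top dowel 344 x@-60 503.8 sl 0.065 z@ 118.3 slz 0.013 y [-235.2  -43.3]
top dowel front 108 x@-60 503.9 sl 0.074 z@ 118.4 slz 0.034 y [-101.9  -43.2]
top tube 269 x@-34 506.6 sl 0.066 z@ 127.2 slz -0.0 y [-34.8 143. ]
```

Aligned to within about 1 mm. I'll insert and push through, watching the force.

```bash
python3 -m inch '[0.0005,0.008,0,0,0,0,255,0.0005,0.008,0,0,0,0,255,0.0006,0.008,0,0,0,0,255,0.0005,0.008,0,0,0,0,255]'
python3 -m inch '[0.0005,0.008,0,0,0,0,255,0.0006,0.008,0,0,0,0,255,0.0005,0.008,0,0,0,0,255,0.0006,0.008,0,0,0,0,255]'
python3 -m inch '[0.0005,0.008,0,0,0,0,255,0.0006,0.008,0,0,0,0,255,0.0005,0.008,0,0,0,0,255,0.0006,0.008,0,0,0,0,255]'
python3 - <<'E'
from al import *
go('8')
E
```

```text
time: 12.9
tool_pos: [491.1, -260.9, 94.2]
tcp_rot: [-180.0, -0.0, 85.2]
ft_force: [-0.5, -0.6, 0.1]
finger_gap: 23.8
time: 13.3
tool_pos: [493.3, -229.0, 94.3]
tcp_rot: [180.0, 0.0, 85.2]
ft_force: [0.9, 0.5, 0.2]
finger_gap: 23.5
time: 13.7
tool_pos: [495.7, -198.5, 94.8]
tcp_rot: [179.9, 0.1, 85.2]
ft_force: [-1.2, -5.9, -0.5]
finger_gap: 23.6
[ 495.7 -198.5   94.8] [1.799e+02 1.000e-01 8.520e+01]
scene dowel 462 x@-60 507.9 sl 0.063 z@ 115.2 slz -0.053 y [-207.  -42.]
scene dowel front 131 x@-60 508.1 sl 0.064 z@ 117.1 slz 0.013 y [-98.7 -40.5]
scene tube 369 x@-34 508.0 sl 0.068 z@ 127.2 slz -0.001 y [-35.4 144.3]
top dowel 237 x@-60 505.3 sl 0.119 z@ 116.8 slz -0.034 y [-188.   -37.7]
top dowel front 108 x@-60 504.4 sl 0.061 z@ 117.4 slz -0.004 y [-96.1 -37.7]
top tube 266 x@-34 506.4 sl 0.069 z@ 127.1 slz 0.001 y [-34.8 142.9]
```

```bash
python3 -m inch '[0.0005,0.007,0,0,0,0,255,0.0005,0.007,0,0,0,0,255,0.0005,0.007,0,0,0,0,255,0.0005,0.007,0,0,0,0,255,0.0005,0.007,0,0,0,0,255]'
python3 -m inch '[0.0005,0.007,0,0,0,0,255,0.0004,0.007,0,0,0,0,255,0.0005,0.007,0,0,0,0,255,0.0005,0.007,0,0,0,0,255,0.0004,0.007,0,0,0,0,255]'
python3 -m inch '[0.0003,0.005,0,0,0,0,255,0.0003,0.005,0,0,0,0,255,0.0003,0.005,0,0,0,0,255,0.0003,0.005,0,0,0,0,255,0,0,0,0,0,0,255]'
python3 - <<'E'
from al import *
go('9')
p=np.load('scene9.npz')['p'];cv2.imwrite('pics/9.png',cv2.resize(p[110:300,190:460],(800,563),interpolation=2)[:,:,::-1])
E
```

```text
time: 14.3
tool_pos: [498.1, -163.6, 94.6]
tcp_rot: [180.0, 0.1, 85.2]
ft_force: [-1.2, -6.3, -0.4]
finger_gap: 23.9
time: 14.8
tool_pos: [500.4, -128.6, 94.5]
tcp_rot: [180.0, 0.1, 85.2]
ft_force: [-0.2, -6.9, -0.9]
finger_gap: 23.8
time: 15.3
tool_pos: [501.5, -107.8, 94.4]
tcp_rot: [180.0, 0.0, 85.2]
ft_force: [-0.3, -2.4, -0.9]
finger_gap: 23.8
[ 501.5 -107.8   94.4] [180.    0.   85.2]
scene dowel 264 x@-60 507.9 sl 0.056 z@ 117.3 slz -0.124 y [-117.2  -42.2]
scene dowel front 223 x@-60 508.5 sl 0.117 z@ 116.6 slz -0.21 y [-100.   -42.1]
scene tube 368 x@-34 507.9 sl 0.067 z@ 126.9 slz -0.0 y [-35.3 144.3]
top dowel 91 x@-60 503.0 sl 0.304 z@ 118.7 slz -0.077 y [-144.9  -47.4]
top dowel front 87 x@-60 504.7 sl 0.545 z@ 117.0 slz -0.304 y [-97.4 -47.3]
top tube 206 x@-34 508.6 sl 0.054 z@ 129.2 slz -0.013 y [ 90.3 143.1]
```

View pics/9.png

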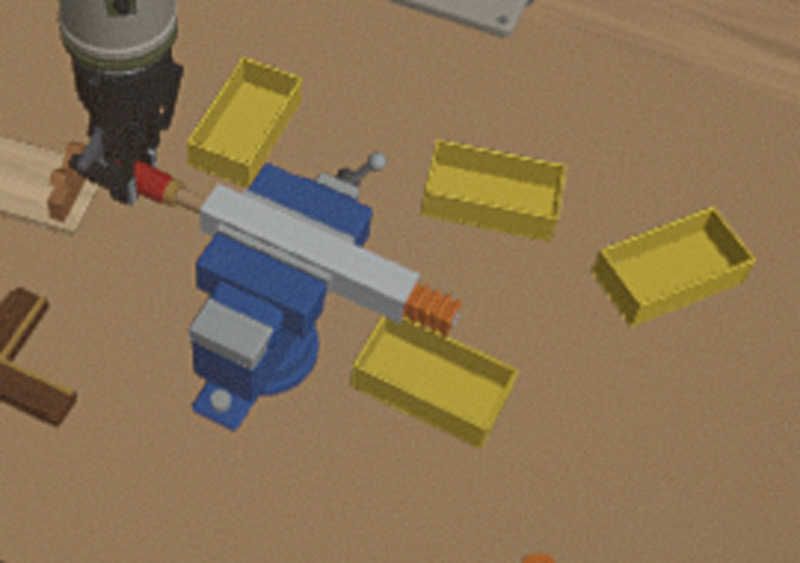

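The stub is nearly out, at (433,308), and above the tray. A few more millimetres at low speed.

```bash
python3 -m inch '[0.0002,0.003,0,0,0,0,255,0.0002,0.003,0,0,0,0,255,0.0002,0.003,0,0,0,0,255,0,0,0,0,0,0,255,0,0,0,0,0,0,255]'
python3 - <<'E'
from h import *
p,d=snap('scene','s10');h=cv2.cvtColor(p,cv2.COLOR_RGB2HSV).astype(int);C=cloud('scene',d)
O=(h[...,0]>4)&(h[...,0]<14)&(h[...,1]>180)&(abs(C[...,0]-520)<60)&(abs(C[...,1]-180)<80)
print(O.sum(),C[O].mean(0),C[O].min(0),C[O].max(0))
E
```

```text
time: 15.9
tool_pos: [502.1, -98.4, 94.3]
tcp_rot: [-180.0, -0.0, 85.2]
ft_force: [0.3, 0.0, -0.8]
finger_gap: 23.4
108 [525.71626061 195.15606498  23.14440044] [511.76736969 176.90744947  10.21402694] [535.48929192 214.21727236  30.09384674]
```

The stub lies in the tray: centre about (526,195), z 10–30, and the push force is gone. Next I'll withdraw the rod.

```bash
python3 -m inch '[-0.0007,-0.01,0,0,0,0,255,-0.0014,-0.02,0,0,0,0,255,-0.0014,-0.02,0,0,0,0,255,-0.0014,-0.02,0,0,0,0,255,-0.0014,-0.02,0,0,0,0,255,-0.0014,-0.02,0,0,0,0,255,-0.0014,-0.02,0,0,0,0,255,-0.0014,-0.02,0,0,0,0,255,-0.0014,-0.02,0,0,0,0,255,-0.0014,-0.02,0,0,0,0,255]'
python3 -m inch '[-0.0014,-0.02,0,0,0,0,255,-0.001,-0.015,0,0,0,0,255,0,0,0.01,0,0,0,255,0.002,-0.017,0.006,0,0,2.5,255,0.003,-0.017,0,0,0,2.5,255,0.003,-0.017,0,0,0,2.5,255,0.003,-0.017,0,0,0,2.5,255,0,0,0,0,0,0,255,0,0,0,0,0,0,255]'
cat > back.py <<'E'
from h import *
def go(tag,zr):
    s=r.sense();print(s['tool_pos'].round(1),s['tcp_rot'].round(1))
    for n in('scene','top'):
        p,d=snap(n,n+tag);C=cloud(n,d);h=cv2.cvtColor(p,cv2.COLOR_RGB2HSV).astype(int)
        D=(d>0)&(abs(C[...,0]-485)<30)&(C[...,1]<-80)&(C[...,1]>-325)&(C[...,2]>zr)&(C[...,2]<150)
        q=C[D]
        if len(q)>10:
            f=np.polyfit(q[:,1],q[:,0],1);g=np.polyfit(q[:,1],q[:,2],1)
            print(n,len(q),'x@-150,-256',np.polyval(f,[-150,-256]).round(1),'sl',f[0].round(3),'z',np.polyval(g,[-150,-256]).round(1),'y',np.percentile(q[:,1],[.5,99.5]).round(1))
E
python3 - <<'E'
from back import *
go('11',85)
E
```

```text
time: 16.95
tool_pos: [488.3, -290.4, 94.3]
tcp_rot: [-180.0, 0.0, 85.2]
ft_force: [0.8, -0.1, -0.9]
finger_gap: 23.6
time: 17.85
tool_pos: [497.5, -391.2, 110.5]
tcp_rot: [180.0, -0.0, 95.1]
ft_force: [0.2, 0.1, 0.0]
finger_gap: 23.5
[ 497.5 -391.2  110.5] [180.   -0.   95.1]
scene 377 x@-150,-256 [474.8 486.1] sl -0.106 z [133.4 132.6] y [-322.3 -142.4]
top 330 x@-150,-256 [470.8 482.3] sl -0.109 z [133.9 133.3] y [-323.3 -142. ]
```

The rod axis matches its original line in both cameras but sits about 10 mm too far right. I'll shift it, lower it and release.

```bash
python3 -m inch '[-0.0005,0.005,-0.01,0,0,0,255,-0.0005,0.005,-0.01,0,0,0,255,0,0,-0.02,0,0,0,255,0,0,-0.015,0,0,0,255,0,0,-0.01,0,0,0,255,0,0,-0.006,0,0,0,255,0,0,-0.003,0,0,0,255,0,0,0,0,0,0,255,0,0,0,0,0,0,255]'
python3 - <<'E'
from back import *
go('12',53)
E
```

```text
time: 18.85
tool_pos: [496.7, -382.1, 37.0]
tcp_rot: [180.0, 0.0, 95.2]
ft_force: [-0.8, 0.6, -1.2]
finger_gap: 23.6
[ 496.7 -382.1   37. ] [180.    0.   95.2]
scene 426 x@-150,-256 [475.  485.8] sl -0.102 z [59.8 59. ] y [-324.5 -133.6]
top 360 x@-150,-256 [470.2 484.7] sl -0.137 z [60.5 59.2] y [-323.3 -134.3]
```

```bash
python3 -m inch '[0,0,-0.0007,0,0,0,255,0,0,0,0,0,0,170,0,0,0,0,0,0,120,0,0,0,0,0,0,60,0,0,0,0,0,0,0,0,0,0,0,0,0,0,0,0,0,0,0,0,0,0,0,0.02,0,0,0,0,0,0,0.03,0,0,0,0,0,0,0.04,0,0,0,0]'
python3 -m inch '[0,0,0.04,0,0,0,0,0,0,0.04,0,0,0,0,0,0,0.04,0,0,0,0,-0.02,-0.02,0.02,0,0,0,0,0,0,0,0,0,0,0,0,0,0,0,0,0,0]'
python3 - <<'E'
from back import *
go('13',53)
import rod; snap('wrist','w13'); rod.rod('wrist','w13'); rod.rod('scene','scene13')
a=np.load('scene13.npz')['p'];cv2.imwrite('pics/10.png',cv2.resize(a,(800,600),interpolation=2)[:,:,::-1])
E
```

```text
time: 19.95
tool_pos: [495.0, -380.5, 124.1]
tcp_rot: [-179.8, -0.2, 95.2]
ft_force: [-0.1, -0.1, 0.2]
finger_gap: 85.4
time: 20.55
tool_pos: [476.3, -402.1, 266.0]
tcp_rot: [179.9, 0.0, 95.2]
ft_force: [0.4, 0.1, -0.9]
finger_gap: 85.4
[ 476.3 -402.1  266. ] [179.9   0.   95.2]
scene 418 x@-150,-256 [474.9 486.3] sl -0.107 z [58.6 58.7] y [-323.8 -133.2]
top 363 x@-150,-256 [471.3 483.6] sl -0.116 z [59.3 58.7] y [-324.5 -134.5]
wrist red 1119 ((514.9585571289062, -320.24859619140625), (230.76817321777344, 100.39848327636719), 69.29485321044922) y [-419.50194192 -347.00754488] ztop 91.41810221890117
wrist -320 -200 1102 mean [ 482.7 -256.6   60.8] slope -0.106 y [-309.3 -210. ] ztop [61.3 63.2]
wrist -425 -350 1072 mean [ 496.7 -383.6   65.7] slope -0.104 y [-419.7 -350.6] ztop [66.5 69. ]
scene red 188 ((500.7294921875, -382.4333801269531), (21.18817901611328, 70.6597900390625), 5.520570755004883) y [-416.77409897 -347.44751611] ztop 68.7339839154109
scene -170 -100 70 mean [ 474.8 -151.2   58.6] slope -0.097 y [-169.3 -132.4] ztop [59.2 62.3]
scene -320 -200 177 mean [ 485.9 -256.9   59. ] slope -0.105 y [-309.6 -205.3] ztop [59.1 62.9]
scene -425 -350 196 mean [ 501.3 -383.6   62.9] slope -0.08 y [-418.8 -351.1] ztop [63.9 68.5]
```

View pics/10.png

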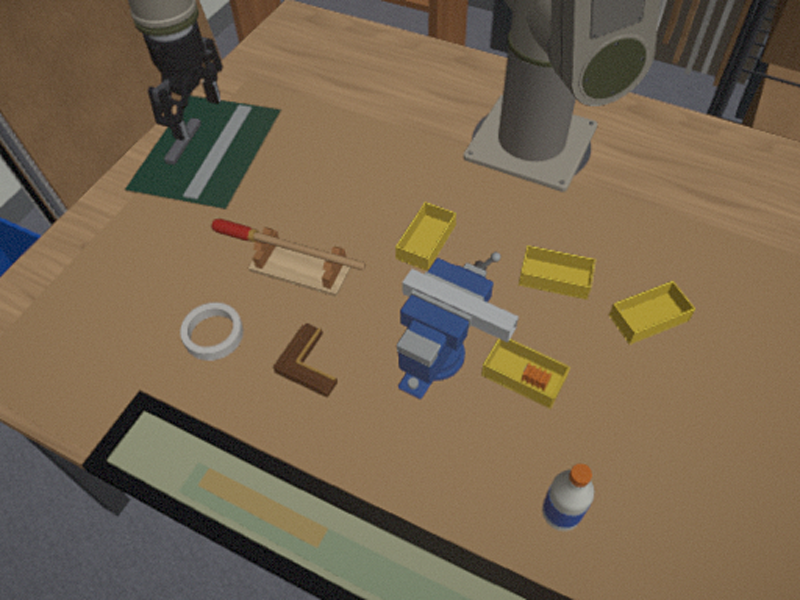

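The stub is in the tray at (537,376) and the rod is back in both notches, from (232,230) to (362,265), handle to the right. The glue, tape and corner are where they started, and the gripper is clear. Handing in.

```bash
python3 -c "
from bench import r
print(r.hand_in())"
```

```text
the job is handed in; nothing more can be done
None
```

The job is done and handed in, about 20.6 s into the 72 s allowed. I set the farthest yellow tray under the left-hand mouth and released it. I then pushed the stub out with the rod and laid the rod back in its rest.

- **Stub:** it dropped into the tray, at about (526, 195), 10–30 mm above the bench. Readings taken during the push showed up to about 7 N.
- **Tray:** it stands in line with the tube, with its centre about 33 mm outside the mouth.
- **Rod:** it lies level in both notches, handle to the right. Both fixed cameras put its line and tip within about 1–2 mm of the start, and the gripper is open and clear.
- **Glue, tape and corner:** they look unmoved in the last picture, but I did not measure them.

**Disagreements:** the two fixed cameras differed by 2–4 mm in x throughout, so I lined up the rod by its offset from the tube within each view. The rod also sat about 1° off in the grip, which I corrected before inserting it. In the last check, the wrist camera's box around the red handle was spoilt by stray red pixels. Its straight-line fits along the rod agreed with the scene camera's in height and direction, within the usual x difference.

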